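# Clip a trolley wheel onto its stub axle

## Robot

A 6-joint arm with a two-finger parallel gripper is mounted at the origin on a cart in front of the work surface, level with it; the furniture and walls round the work are solid. World frame = base frame: x ahead of the robot, y to its left, z up, the work surface at z = 0. Lengths are in m, angles in degrees, forces in N, time in s.
With the tool pointing down it reaches from about 0.325 to 0.775 m from the base axis. Payload 5.5 kg.
Tool frame: the origin (TCP) lies midway between the tips of the shut fingers; the grasp point (between the pads) lies 19 mm behind it; y points along the fingers, z is the direction in which the jaws open and shut, and the axes are right-handed (so a half turn about y gives the same grasp; the last joint's range is limited). The gripper opens to 85 mm and grips with 20 to 120 N. Pads are 22 mm wide; open, the fingers measure 114 mm over their backs; the gripper's body (76 mm by 85 mm) begins 54 mm behind the grasp point. The pads swing forward as they close: fully open they stand 13 mm farther back than shut.
Start: joints at [72.267, 5.22, 70.514, -0, 104.267, -3.249], TCP at [0.15, 0.581, 0.231] pointing down, gripper open.
Joint ranges: [-164.24, 164.24], [-49.07, 125.15], [9.68, 141.18], [-86.29, 266.29], [3.28, 154.24], [-151.56, 151.56]. Speed limits (degrees/s): [147.25, 147.25, 172.46, 180, 180, 180].

## Interface

Orientations are given as [roll, pitch, yaw] about the fixed x, y, z axes, in that order (R = Rz(yaw) Ry(pitch) Rx(roll)).
In Python, from plant import sensors, imaging, job gives the robot as it stands.
- The arm moves only by the tool drive_tool, never from a script. Its argument "series" is a list of rows, each a list of 2 entries, a list of its own where there are three numbers: the shift along the tool's x, y, z in cm, then the turn, a rotation vector about the tool's x, y, z in degrees. In form: [[[dx, dy, dz], [rx, ry, rz]], ...]. A call has 1 to 5 rows; each row is the pose to reach, as a shift and turn from the pose commanded when the call began, along the tool's axes at that moment; what a row does not reach only later rows make up. A row lasts 1/8 s, in which the tool goes at most 62.5 mm and 10.7 degrees, less where a joint would pass 70% of its speed; a pose out of reach is approached as far as the arm can. A call with a gripper value outside its range is refused whole. "hand" is the gripper's target within -1 to 1 (fully open at 1, half-way at 0, shut at -1), set as the call begins (left out, the last holds). The fingers move at their own pace and stop on an object; "newtons" is the grip in N (left out, the last holds). Time passes only in rows, so rows that repeat a pose let the fingers close. It gives the time, the measured TCP pose, the force and the opening at its end, in the units of the state.
- sensors.get_obs(): the state, without advancing time (a new reading comes with each control period).
- imaging.grab_frame(name): name is "scene" or "top" or "wrist"; returns a dict with "color" (400x640x3 uint8, blue, green, red), "depth" (400x640 float32, m along the optical axis (not along the pixel's ray), 0 where there is no reading), "camera_matrix" (3x3 intrinsics, pixels), "extrinsics" (4x4, takes a point from world to camera coordinates). Camera axes: x right, y down, z forward; pixel columns grow to the right and rows downward; lengths in m; the calibration is good to about 2 mm. A picture is of the moment at which its call begins.
- job.job_done(): hands the job in, once; it reports no verdict.
The state is a dict: "time": time; "qpos": joint angles; "dq": joint speeds; "effort": joint torques, N m; "eef_pos": TCP position; "tcp_rot": TCP orientation; "contact_force": force on the tool from outside, world axes, zero at the start; "torque": the same for the moment, N m; "grip_width": opening from 0.0 (shut) to 1.0 (fully open).
Only numpy, scipy, OpenCV 4.12 (cv2) and the standard library are available. Lean on these libraries where they do the work, as an engineer would, in place of code of your own. Each camera call takes 0.05 s, during which the arm holds its last target.

## Task

Put the yellow trolley wheel on the upright stub axle so that it sits right down on its collar, then take the orange retaining clip by its fin and push it in sideways, mouth first, into the axle groove just above the wheel's hub until both jaws have snapped home, and let go. The axle plate stands loose and slides when pushed: the wooden fence behind it takes the push. Never push the clip against the axle with 30 N or more, and leave the other tools where they are.

Things in the scene. Friction and masses are not known exactly. Their poses are not given: they have to be found in the camera images.
- stop_board: Fixed plywood board 300 x 200 x 15 mm screwed to the bench. Origin: centre of its underside. Along its far (+x) edge, square to its x axis, runs an adjustable wooden fence (20 mm thick, top 40 mm above the bench, thumb nuts to 50 mm). Where the fence is set is not reported: its face lies at x = 118 to 130 mm and must be felt or seen; pushing along +x presses things against it.
- axle_plate: Grey steel plate 150 (x) x 110 (y) x 10 mm, about 1.3 kg, standing loose on the board with 8 to 30 mm between its +x edge and the fence. A push of about 3 to 9 N slides it, and the fence stops it. A stub axle stands in its middle. Origin: centre of the plate's underside (15 mm above the bench), z up along the axle. Pushed at the groove with some 23 N it begins to tip.
- groove (a point): Point on the axle's axis in its groove (13 mm in diameter, 44 to 51.5 mm above the plate's underside), 47.5 mm above the plate's underside: where the centre of the clip's eye belongs when the clip lies on the hub of the seated wheel. z up along the axle.
- axle_top (a point): Centre of the axle's upper end, 59 mm above the plate's underside. The axle is steel, 18 mm in diameter, its end chamfered to 11 mm. A collar 28 mm wide at its foot ends 13 mm above the plate's underside: the wheel sits on it.
- wheel: Trolley wheel lying flat, yellow with a black rubber tyre and a brass bush, about 0.12 kg. Tyre 62 mm in diameter, from 3 to 23 mm above the underside; hub 32 mm in diameter and 32 mm high, so 9 mm proud of the tyre; bore 20 mm, right through. Origin: centre of the hub's underside, z up along the bore. Grip it across the tyre or the top of the hub.
- wheel_hub (a point): Centre of the hub's upper face, 32 mm above the wheel's underside. With the wheel seated it is 45 mm above the plate's underside, which leaves 6.5 mm of the groove open for the 5 mm clip.
- clip: Orange moulded retaining clip lying flat, 46 g, 5 mm thick, with an upright fin to hold it by: 30 mm long (x), 11 mm thick (y), 34 mm high (z). Origin: underside, below the middle of the fin. x points from the fin to the open mouth between two sprung jaws (10 mm between their lips), which flare to 27 mm and end 48 mm ahead of the origin.
- clip_eye (a point): Centre of the clip's eye, 36 mm ahead of the clip's origin, 2.5 mm above its underside. Pushed along the clip's x the jaws meet the axle with the eye 10 mm short; the push must reach some 8 to 13 N before they spread and snap shut behind the axle, the push falling off as the eye comes home; there the clip stops hard on the axle.
- clip_left (a joint): Spread of the clip's left (+y) jaw in rad: 0 shut, about 0.1 at its widest in passing the axle.
- clip_right (a joint): Spread of the right jaw, likewise.
- hex_bolt_1: Steel hex bolt 54 mm high standing on its head (21 mm). Bystander. Origin: centre of the underside.
- hex_bolt_2: A second such bolt. Bystander.
- wrench: Adjustable wrench 194 mm long, lying. Bystander. Origin: middle of the underside, long along y.
- tape_blue: Roll of blue tape 105 mm in diameter, 36 mm high, lying flat. Bystander. Origin: centre of the underside.
Things that resemble listed ones, but are neither listed nor needed, are in the scene too. There is more than one size of the clip; the one meant has the size given above.

How it is judged:
By the outcome, as a careful person would: the job done as asked, in the order asked, and still so for the second after the job is handed in, with the robot touching nothing.
It also fails if it takes over 72 s, if anything falls off the work surface, if the arm or the gripper's body presses on something with over 40 N, if the wrist force passes 120 N, or if a joint passes its speed limit or range.

## Working session

There is one attempt and no reset: what is moved stays moved. The work goes in short steps, Python scripts to look and compute and a tool call to move; the robot and the scene stay as the last step left them, time stands still between calls to the robot, and variables do not carry over. Pictures are saved under pics/ and viewed, and the job is handed in when it is done.

Besides the shell and the picture viewer there is one more tool, called as name([rows], argument=value, ...), one row to a line, values as JSON. drive_tool: Moves the arm, as the interface text tells. Its arguments: {"type":"object","properties":{"series":{"type":"array","items":{"type":"array"}},"hand":{"type":"number"},"newtons":{"type":"number"}},"required":["series"]}

```bash
mkdir -p pics; ls
cat > h.py <<'E'
import numpy as np, cv2
from plant import sensors, imaging, job
def grab(name,save=None):
    f=imaging.grab_frame(name)
    if save: cv2.imwrite('pics/'+save,f['color'])
    np.savez('/tmp/%s.npz'%name,**f)
    return f
def load(name): return dict(np.load('/tmp/%s.npz'%name))
def ray(f,u,v):
    K=f['camera_matrix'];E=f['extrinsics'];R=E[:3,:3];t=E[:3,3]
    d=R.T@np.linalg.inv(K)@np.array([u,v,1.0]); o=-R.T@t
    return o,d
def onplane(f,u,v,z):
    o,d=ray(f,u,v); return o+d*(z-o[2])/d[2]
def pt(f,u,v):
    o,d=ray(f,u,v); return o+d*f['depth'][int(v),int(u)]
def cloud(f):
    K=f['camera_matrix'];E=f['extrinsics'];h,w=f['depth'].shape
    u,v=np.meshgrid(np.arange(w),np.arange(h))
    p=np.stack([u,v,np.ones_like(u)],-1)@np.linalg.inv(K).T*f['depth'][...,None]
    return (p-E[:3,3])@E[:3,:3]
def proj(f,p):
    c=f['extrinsics'][:3,:3]@np.array(p)+f['extrinsics'][:3,3]; c=f['camera_matrix']@c; return c[:2]/c[2]
E
python3 - <<'E'
from h import *
for n in ['scene','top','wrist']:
    f=grab(n,n+'0.png'); o,d=ray(f,320,200); print(n,o,d)
print(sensors.get_obs())
E
```

```text
pics
scene [0.0217254 1.027094  0.880965 ] [ 0.39212666 -0.71670412 -0.57692666]
top [0.36594489 0.02871363 1.67851857] [ 0.13731676 -0.00259916 -0.99064761]
wrist [0.07754891 0.59988505 0.3735148 ] [ 0.28872857 -0.06826522 -0.95501787]
{'time': 0.15, 'qpos': array([ 7.22647503e+01,  5.25782260e+00,  7.05654563e+01, -1.57579467e-03,
        1.04267010e+02, -3.24810133e+00]), 'dq': array([-0.10813628, -0.0942131 , -0.31051907,  0.0950218 , -0.05571223,
        0.04447549]), 'effort': array([ 1.33551635e-03, -4.59372139e+01, -4.18526280e+01, -6.68905000e-05,
        9.58127843e-03, -2.86932641e-05]), 'eef_pos': array([0.15003965, 0.58072466, 0.23036796]), 'tcp_rot': array([-9.00902307e+01,  3.59040811e-03, -1.44875383e+01]), 'contact_force': array([-0.10504142,  0.3443765 , -0.42775814]), 'torque': array([-0.01031854, -0.01482138, -0.01648762]), 'grip_width': 1.000698224614077}
```

View pics/scene0.png

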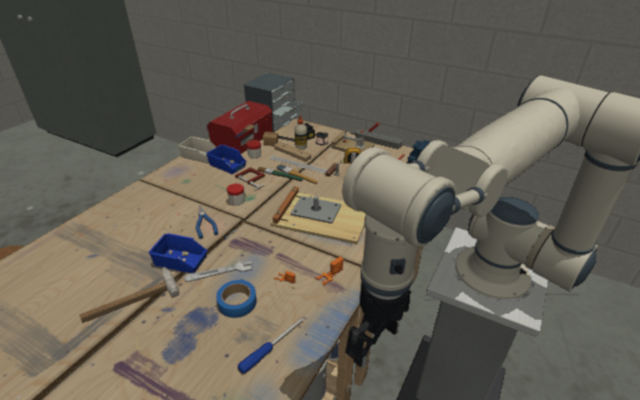

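View pics/top0.png

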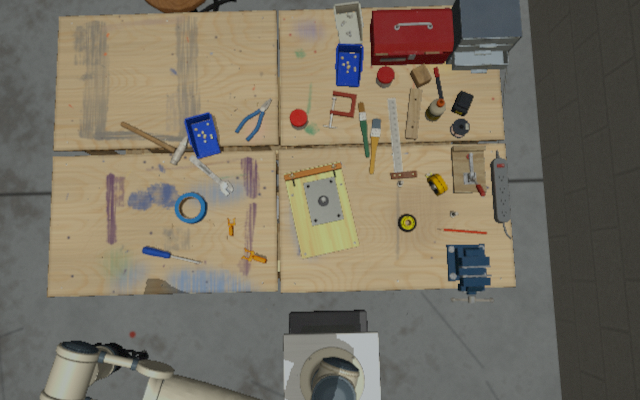

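View pics/wrist0.png

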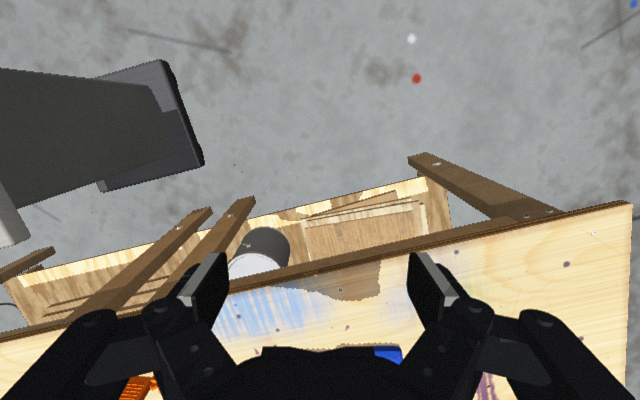

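Top view: board and axle plate near (323,201), yellow wheel (408,222), two orange clips (231,227) and (257,257), fence near (313,172). Measuring now.

Run:
```python
from h import *
f=load('top'); c=f['color']
cv2.imwrite('pics/t1.png',cv2.resize(c[180:280,200:300],None,fx=6,fy=6,interpolation=cv2.INTER_CUBIC))
cv2.imwrite('pics/t2.png',cv2.resize(c[155:265,270:420],None,fx=5,fy=5,interpolation=cv2.INTER_CUBIC))
P=cloud(f)
for n,(u,v) in dict(axle=(323,201),wheel=(408,222),clipA=(231,227),clipB=(257,257),plate=(312,190),bench=(380,240)).items(): print(n,pt(f,u,v))
hsv=cv2.cvtColor(c,cv2.COLOR_BGR2HSV)
m=cv2.inRange(hsv,(5,170,120),(18,255,255)); m[:, :200]=0; m[:180]=0
n,l,s,ce=cv2.connectedComponentsWithStats(m)
for i in range(1,n):
    if s[i,4]>20:
        q=P[l==i]; print(s[i],ce[i],q.min(0),q.max(0)); 
s=load('scene'); cv2.imwrite('pics/s1.png',cv2.resize(s['color'][180:300,240:380],None,fx=5,fy=5,interpolation=cv2.INTER_CUBIC))
```

```text
axle [0.58494112 0.0146648  0.07259219]
wheel [ 0.51457642 -0.27638407 -0.00361155]
clipA [0.50956683 0.32593026 0.03953131]
clipB [0.4067044  0.23805214 0.05068381]
plate [0.63034296 0.05078856 0.02517425]
bench [ 0.45522369 -0.17758418 -0.00351517]
[444 229  42   5  67] [464.68656716 230.86567164] [ 0.4690357  -0.5346717  -0.00648474] [ 0.48681568 -0.39703016  0.01458044]
[252 255  14   8  32] [258.28125 257.53125] [ 0.38961686  0.21181261 -0.00700711] [0.41515161 0.26087361 0.05369522]
```

View pics/t1.png

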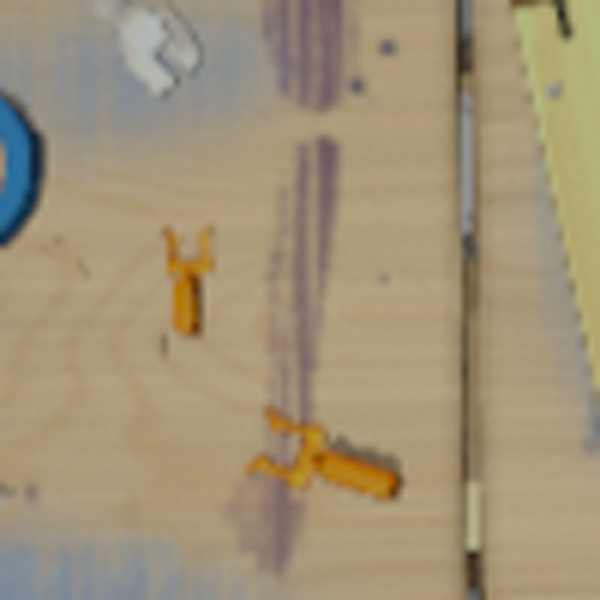

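View pics/t2.png

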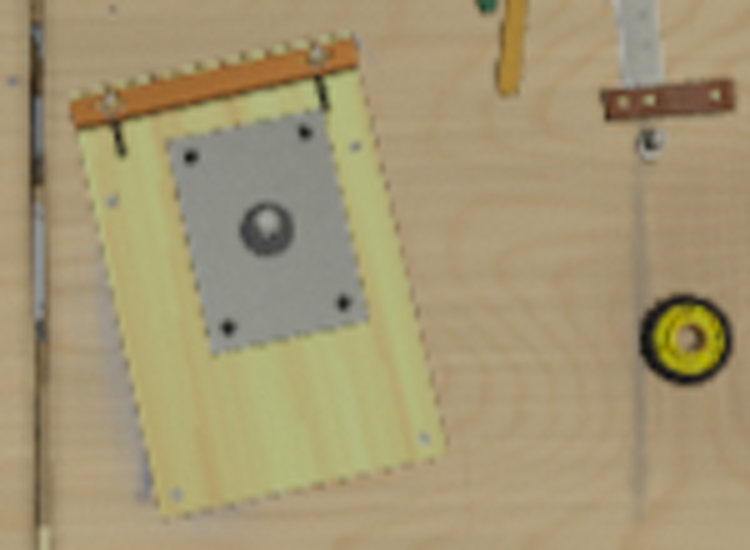

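View pics/s1.png

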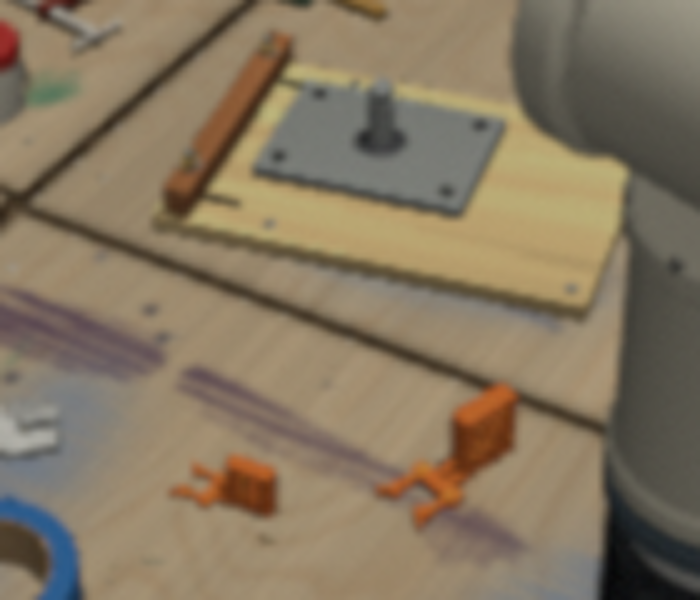

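Top crops: the left clip (about 17 px ≈ 57-63 mm long) fits the given size, the other (25 px ≈ 82 mm) is the larger decoy; axle plate sits off the fence, board yaw about +13°. I'll go via clip, axle and wheel for wrist views.

```bash
cat >> h.py <<'E'
from scipy.spatial.transform import Rotation as Ro
def plan(tp,yaw,n=None,ref=None):
    o=sensors.get_obs(); p=np.array(o['eef_pos']); R=Ro.from_euler('xyz',o['tcp_rot'],degrees=True)
    d=R.inv().apply(np.array(tp)-p)*100
    rv=(R.inv()*Ro.from_euler('xyz',[-90,0,yaw],degrees=True)).as_rotvec(degrees=True)
    print('pos',p.round(4),'rpy',np.round(o['tcp_rot'],2),'total shift cm',d.round(2),'rotvec',rv.round(2),
      'rows>=%.1f'%max(np.linalg.norm(d)/6.25,np.linalg.norm(rv)/10.7), 'q',np.round(o['qpos'],1),'F',o['contact_force'].round(1))
E
python3 -c "
from h import *
plan([.44,.32,.23],0)"
```

```text
pos [0.15   0.5807 0.2304] rpy [-90.09   0.   -14.49] total shift cm [ 34.6    0.06 -17.99] rotvec [ 9.000e-02 -1.449e+01 -1.000e-02] rows>=6.2 q [ 72.3   5.3  70.6  -0.  104.3  -3.2] F [-0.1  0.3 -0.4]
```

drive_tool([
  [[5, 0, -2.6], [0, -3, 0]],
  [[10.5, 0, -5.5], [0, -6, 0]],
  [[16, 0, -8.3], [0, -9, 0]],
  [[21.5, 0, -11.2], [0, -12, 0]],
  [[27, 0, -14], [0, -14.5, 0]],
], hand=1)

```text
time: 0.78
eef_pos: [0.3776, 0.3763, 0.2311]
tcp_rot: [-90.0, 0.0, 0.1]
contact_force: [-0.1, -0.3, -0.6]
grip_width: 1.001
```

drive_tool([
  [[3, 0, -2], [0, 0, 0]],
  [[5, 0, -3], [0, 0, 0]],
  [[5, 0, -3], [0, 0, 0]],
])

```text
time: 1.15
eef_pos: [0.4272, 0.3475, 0.2306]
tcp_rot: [-90.0, 0.1, -0.1]
contact_force: [-1.0, -0.2, 0.3]
grip_width: 0.998
```

```bash
python3 -c "
from h import *
grab('wrist','w1.png')
plan([.50,.02,.23],13)"
```

```text
pos [0.4263 0.3482 0.2309] rpy [-9.001e+01  7.000e-02 -0.000e+00] total shift cm [  7.37   0.08 -32.82] rotvec [ -0.   -13.    -0.07] rows>=5.4 q [ 35.7  -2.4  78.3   0.  104.2 -54.3] F [-0.3  0.3 -0.9]
```

View pics/w1.png

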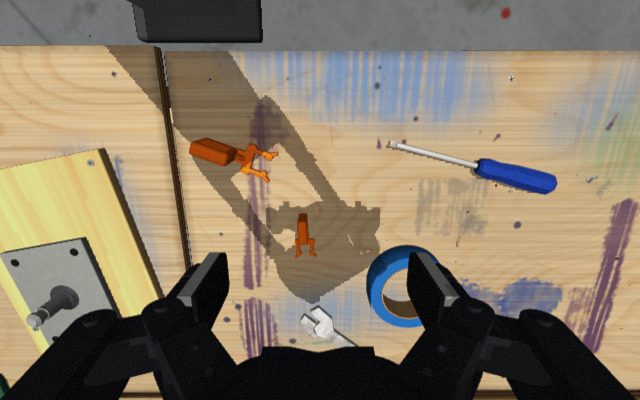

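Wrist view: the small clip is at (305,235) with its mouth towards +x (down), blue tape edge at (368,285), wrench jaw at (320,320).

Run:
```python
from h import *
f=load('wrist'); c=f['color']; P=cloud(f)
cv2.imwrite('pics/w1c.png',cv2.resize(c[190:280,260:380],None,fx=6,fy=6,interpolation=cv2.INTER_CUBIC))
hsv=cv2.cvtColor(c,cv2.COLOR_BGR2HSV)
m=cv2.inRange(hsv,(3,150,60),(16,255,255)); m[:130]=0;m[270:]=0; m[:,:180]=0;m[:,400:]=0
n,l,s,ce=cv2.connectedComponentsWithStats(m)
for i in range(1,n):
    if s[i,4]>60:
        q=P[l==i]; print(s[i],ce[i],np.percentile(q,1,0).round(4),np.percentile(q,99,0).round(4))
        k=q[q[:,2]>q[:,2].max()-.006]; print('  fin top',k.mean(0),k.min(0),k.max(0)); 
        r=cv2.minAreaRect((k[:,:2]*1000).astype(np.float32));print(r)
        b=q[q[:,2]<.012]; print('  base',b.min(0),b.max(0))
print('bench',pt(f,480,230),pt(f,280,250))
```

```text
[ 189  138   89   45 1493] [228.33154722 154.25050234] [0.3888 0.213  0.0022] [0.4378 0.2955 0.0496]
  fin top [0.35242593 0.34798745 0.37401401] [0.35242593 0.34798745 0.37401401] [0.35242593 0.34798745 0.37401401]
((352.4259338378906, 347.9874572753906), (0.0, 0.0), 0.0)
  base [ 0.38867889  0.19485965 -0.00089187] [0.44274629 0.29884399 0.01198901]
[294 213  22  45 485] [303.45154639 235.27628866] [4.840e-01 3.178e-01 1.000e-04] [0.5456 0.343  0.0358]
  fin top [0.35242593 0.34798745 0.37401401] [0.35242593 0.34798745 0.37401401] [0.35242593 0.34798745 0.37401401]
((352.4259338378906, 347.9874572753906), (0.0, 0.0), 0.0)
  base [ 0.48395519  0.31656782 -0.00070202] [0.5491642  0.34404044 0.01191221]
bench [0.50950078 0.56101216 0.00121932] [0.53768788 0.2971343  0.00187445]
```

View pics/w1c.png

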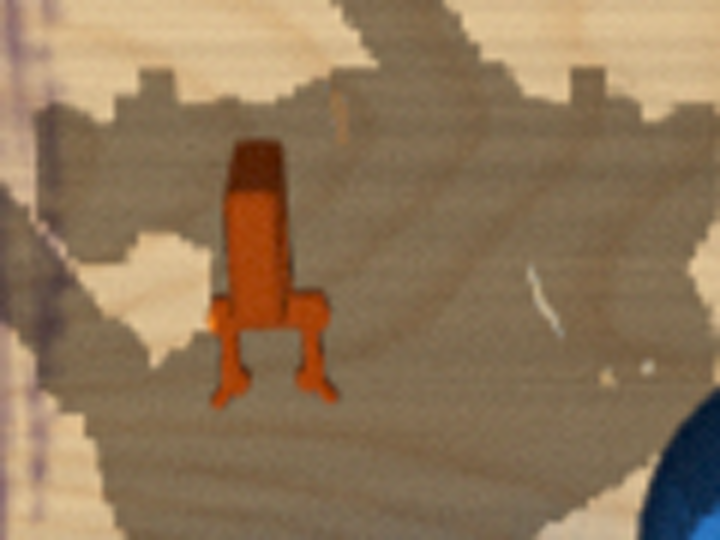

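drive_tool([
  [[1, 0, -6], [0, -2.5, 0]],
  [[2.5, 0, -12], [0, -5, 0]],
  [[4, 0, -18], [0, -7.5, 0]],
  [[5.5, 0, -24], [0, -10, 0]],
  [[6.5, 0, -29.5], [0, -12.5, 0]],
])

```text
time: 1.82
eef_pos: [0.4914, 0.0526, 0.2314]
tcp_rot: [-90.0, -0.0, 12.7]
contact_force: [1.0, -0.4, -0.1]
grip_width: 0.997
```

drive_tool([
  [[0.3, 0, -3], [0, 0, 0]],
  [[0.3, 0, -3], [0, 0, 0]],
  [[0.3, 0, -3], [0, 0, 0]],
])

```text
time: 2.2
eef_pos: [0.5007, 0.0258, 0.2313]
tcp_rot: [-90.0, -0.0, 12.6]
contact_force: [0.1, -0.0, 0.2]
grip_width: 1.0
```

```bash
python3 -c "
from h import *
grab('wrist','w2.png')
plan([.44,-.276,.23],0)"
```

```text
pos [0.5007 0.0259 0.2314] rpy [-8.996e+01 -1.000e-02  1.264e+01] total shift cm [-12.54   0.12 -28.13] rotvec [-0.04 12.64  0.  ] rows>=4.9 q [  -0.9  -10.    85.3    0.   104.7 -103.6] F [-0.1  0.3  0.3]
```

View pics/w2.png

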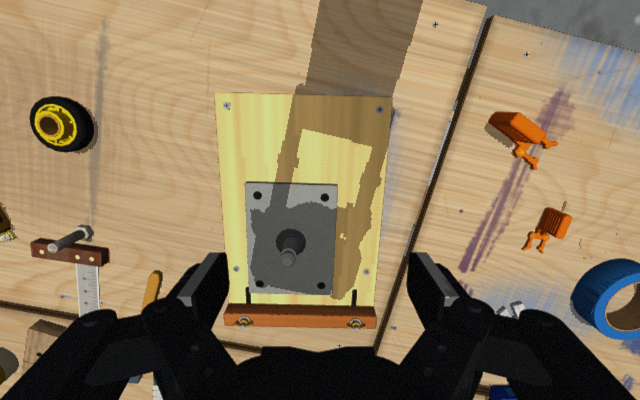

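The view shows the plate at (292,240) square-ish to the board, axle top (288,257), fence (300,315), about 10 px off the plate. The small clip's measured 63 × 26 × 35 mm matches the listed size. Measuring axle and board.

Run:
```python
from h import *
f=load('wrist'); P=cloud(f); c=f['color']
cv2.imwrite('pics/w2c.png',cv2.resize(c[80:340,200:410],None,fx=2.3,fy=2.3,interpolation=cv2.INTER_CUBIC))
reg=np.zeros(P.shape[:2],bool); reg[170:300,235:345]=1
h=P[...,2]
t=reg&(h>.069)&(h<.08); q=P[t]; print('axle top',len(q),q.mean(0),q.min(0),q.max(0))
a=reg&(h>.045)&(h<.08); q=P[a]; print('axle',len(q),q.mean(0),q.min(0),q.max(0))
p=reg&(abs(h-.025)<.004)
q=P[p]; r=cv2.minAreaRect((q[:,:2]*1000).astype(np.float32)); print('plate',len(q),r,q[:,2].mean())
lab=np.zeros(h.shape,bool); lab[290:335,215:390]=1
q=P[lab&(h>.033)&(h<.046)]; print('fence',cv2.minAreaRect((q[:,:2]*1000).astype(np.float32)),q[:,2].mean())
lab[:]=0;lab[90:330,205:400]=1
hsv=cv2.cvtColor(c,cv2.COLOR_BGR2HSV)
q=P[lab&(abs(h-.015)<.004)]; print('board',cv2.minAreaRect((q[:,:2]*1000).astype(np.float32)),q[:,2].mean())
print('clip+wheel', pt(f,61,125))
```

```text
axle top 193 [0.59257784 0.01255457 0.07319575] [0.58532676 0.0037842  0.06919862] [0.60328252 0.02127476 0.07620032]
axle 336 [0.59060533 0.01256294 0.06596504] [0.58451751 0.0037842  0.04521448] [0.60328252 0.02127476 0.07620032]
plate 9286 ((594.2838745117188, 12.325309753417969), (150.79075622558594, 110.35610961914062), 10.770600318908691) 0.025622046766403363
fence ((694.4337768554688, 46.24816131591797), (21.371328353881836, 198.9409942626953), 11.010879516601562) 0.03962180274582091
board ((553.8027954101562, 17.987564086914062), (274.05072021484375, 200.61424255371094), 11.113468170166016) 0.01559947582038001
clip+wheel [ 0.50861963 -0.25783525  0.03273628]
```

View pics/w2c.png

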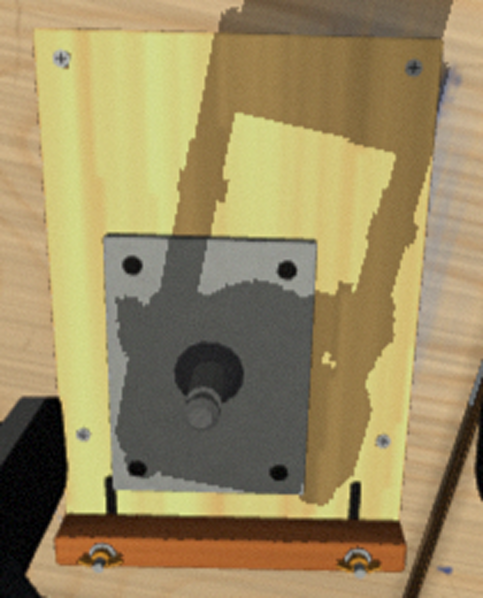

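drive_tool([
  [[-2, 0, -5.5], [0, 2.5, 0]],
  [[-4.5, 0, -11], [0, 5, 0]],
  [[-7, 0, -16.5], [0, 7.5, 0]],
  [[-9.5, 0, -22], [0, 10, 0]],
  [[-12, 0, -27], [0, 12.6, 0]],
])

```text
time: 2.88
eef_pos: [0.4424, -0.2656, 0.2315]
tcp_rot: [-90.0, -0.0, -0.0]
contact_force: [1.0, -0.1, -0.4]
grip_width: 1.0
```

drive_tool([
  [[0, 0, 0], [0, 0, 0]],
  [[0, 0, 0], [0, 0, 0]],
])

```text
time: 3.12
eef_pos: [0.4429, -0.264, 0.2313]
tcp_rot: [-90.0, -0.0, 0.0]
contact_force: [-0.6, 1.0, -0.1]
grip_width: 0.999
```

Run:
```python
from h import *
f=grab('wrist','w3.png'); P=cloud(f);h=P[...,2]; 
print(sensors.get_obs()['eef_pos'])
m=(abs(P[...,0]-.51)<.06)&(abs(P[...,1]+.276)<.06)
q=P[m&(h>.027)&(h<.04)];print('hub',len(q),q.mean(0),cv2.minEnclosingCircle((q[:,:2]*1000).astype(np.float32)))
q=P[m&(h>.017)&(h<.026)];print('tyre',len(q),q.mean(0),cv2.minEnclosingCircle((q[:,:2]*1000).astype(np.float32)))
```

```text
[ 0.44308224 -0.26367692  0.23141998]
hub 361 [ 0.51077548 -0.27124519  0.03188024] ((511.78741455078125, -271.262939453125), 15.900914192199707)
tyre 1305 [ 0.50840679 -0.27128176  0.02215878] ((511.3780822753906, -271.26287841796875), 30.869993209838867)
```

View pics/w3.png

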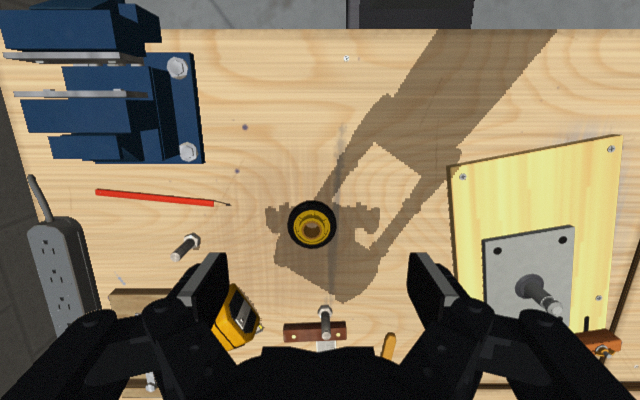

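Wheel at (0.5116, -0.2713), radii 15.9/30.9 mm fit; axle at (0.5943, 0.0124), top 73-74 mm; board yaw 11°; gap to fence ≈ 19 mm. Going down on the wheel.

drive_tool([
  [[4, 3, -0.4], [0, 0, 0]],
  [[6.85, 8, -0.76], [0, 0, 0]],
  [[6.85, 14, -0.76], [0, 0, 0]],
  [[6.85, 19, -0.76], [0, 0, 0]],
  [[6.85, 20, -0.76], [0, 0, 0]],
])

```text
time: 3.8
eef_pos: [0.5094, -0.2696, 0.027]
tcp_rot: [-89.8, 0.4, 0.1]
contact_force: [-0.2, 0.0, 0.6]
grip_width: 1.0
```

drive_tool([
  [[0, 1.5, 0], [0, 0, 0]],
  [[0, 2.6, 0], [0, 0, 0]],
  [[0, 2.6, 0], [0, 0, 0]],
])

```text
time: 4.18
eef_pos: [0.5111, -0.2731, 0.0057]
tcp_rot: [-90.0, -0.0, -0.1]
contact_force: [-0.5, -0.1, -0.4]
grip_width: 1.001
```

```bash
python3 -c "
from h import *
grab('wrist','w4.png')
plan([.5116,-.2713,.004],0)"
```

```text
pos [ 0.5113 -0.2733  0.0062] rpy [-9.004e+01 -6.000e-02 -9.000e-02] total shift cm [0.03 0.22 0.2 ] rotvec [ 0.04 -0.09  0.06] rows>=0.0 q [ -31.5    6.3   92.4   -0.    81.2 -121.4] F [ 0.2  0.2 -0.1]
```

View pics/w4.png

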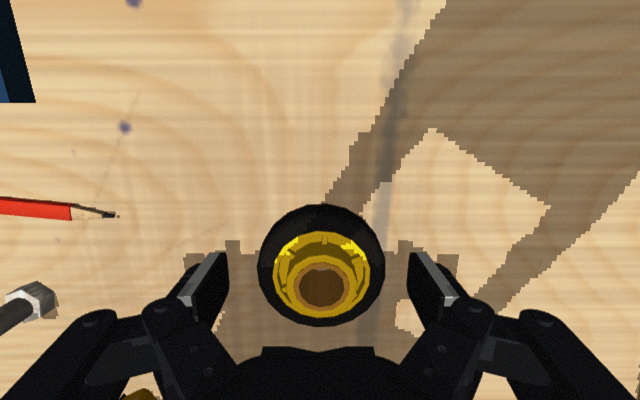

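Wheel centred (321,265) between the open pads (225 and 412). Closing.

drive_tool([
  [[0, 0.2, 0.2], [0, 0, 0]],
  [[0, 0.2, 0.2], [0, 0, 0]],
  [[0, 0.2, 0.2], [0, 0, 0]],
  [[0, 0.2, 0.2], [0, 0, 0]],
  [[0, 0.2, 0.2], [0, 0, 0]],
], hand=-1, newtons=40)

```text
time: 4.85
eef_pos: [0.5115, -0.2713, 0.0047]
tcp_rot: [-90.0, -0.1, -0.1]
contact_force: [-1.1, 2.1, 5.7]
grip_width: 0.71
```

drive_tool([
  [[0, 0, 0], [0, 0, 0]],
  [[0, 0, 0], [0, 0, 0]],
  [[0, 0, 0], [0, 0, 0]],
])

```text
time: 5.22
eef_pos: [0.5115, -0.2713, 0.0046]
tcp_rot: [-90.0, -0.1, -0.1]
contact_force: [0.1, 1.0, 4.6]
grip_width: 0.713
```

```bash
python3 -c "
from h import *
grab('wrist','w5.png')
plan([.45,-.20,.14],11)
plan([.5943,.0125,.14],11)"
```

```text
pos [ 0.5115 -0.2713  0.0046] rpy [-9.004e+01 -1.000e-01 -9.000e-02] total shift cm [ -6.14 -13.55   7.11] rotvec [  0.05 -11.09   0.1 ] rows>=2.6 q [ -31.3    6.3   92.7    0.    81.  -121.2] F [-1.3  1.4  5.1]
pos [ 0.5115 -0.2713  0.0046] rpy [-9.004e+01 -1.000e-01 -9.000e-02] total shift cm [  8.26 -13.54  28.38] rotvec [  0.05 -11.09   0.1 ] rows>=5.2 q [ -31.3    6.3   92.7    0.    81.  -121.2] F [-1.3  1.4  5.1]
```

View pics/w5.png

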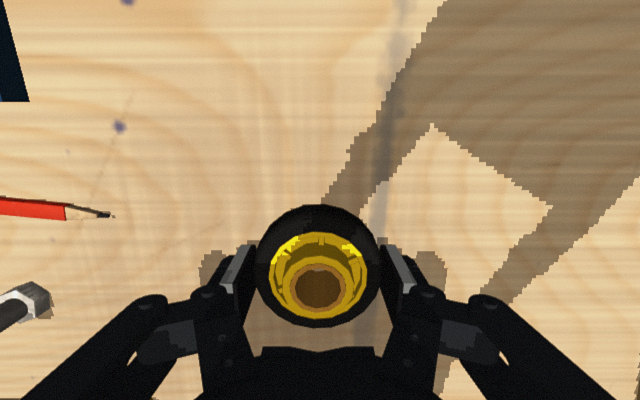

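drive_tool([
  [[0, -2, 0], [0, 0, 0]],
  [[0, -6, 0], [0, 0, 0]],
  [[0, -10, 1], [0, -1.1, 0]],
  [[1, -13.5, 5], [0, -3.1, 0]],
  [[2.5, -13.5, 10], [0, -5.1, 0]],
])

```text
time: 5.9
eef_pos: [0.5376, -0.1715, 0.1438]
tcp_rot: [-90.2, -0.4, 4.9]
contact_force: [0.3, -0.0, -0.9]
grip_width: 0.712
```

Run:
```python
from h import *
f=grab('wrist','w6.png'); o=sensors.get_obs()
P=cloud(f);h=P[...,2]; t=o['eef_pos']; print(o['grip_width'])
R=Ro.from_euler('xyz',o['tcp_rot'],degrees=True)
q=R.inv().apply((P-t).reshape(-1,3)).reshape(P.shape)*1000
m=(abs(q[...,0])<45)&(abs(q[...,2])<28)&(q[...,1]<0)&(q[...,1]>-40)
k=q[m]; print(np.histogram(k[:,1],bins=np.arange(-40,0,2)))
for a,b in ((-34,-25),(-25,-16)):
    s=k[(k[:,1]>a)&(k[:,1]<b)]; print(len(s),s.mean(0),cv2.minEnclosingCircle(s[:,[0,2]].astype(np.float32)))
plan([.5943,.0125,.14],11)
```

```text
0.713834799385344
(array([  84,   91,   89,   82,  813, 1687,  335,  341,  338, 4033, 1841,
        972,  718,  250,  211,  200,  168,   80,   49]), array([-40, -38, -36, -34, -32, -30, -28, -26, -24, -22, -20, -18, -16,
       -14, -12, -10,  -8,  -6,  -4,  -2]))
3097 [ -2.63623039 -29.26185001  -2.99429576] ((-3.189906358718872, 3.761683464050293), 26.1290340423584)
7345 [ -6.77739328 -20.04128641  -2.01674821] ((-1.2313870191574097, -2.852029323577881), 32.861385345458984)
pos [ 0.5386 -0.1645  0.1417] rpy [-89.85  -0.35   5.35] total shift cm [ 7.19  0.26 17.11] rotvec [-0.13 -5.65  0.35] rows>=3.0 q [ -20.6   -0.7   85.6    0.3   94.8 -115.9] F [ 1.2  5.1 -2. ]
```

View pics/w6.png

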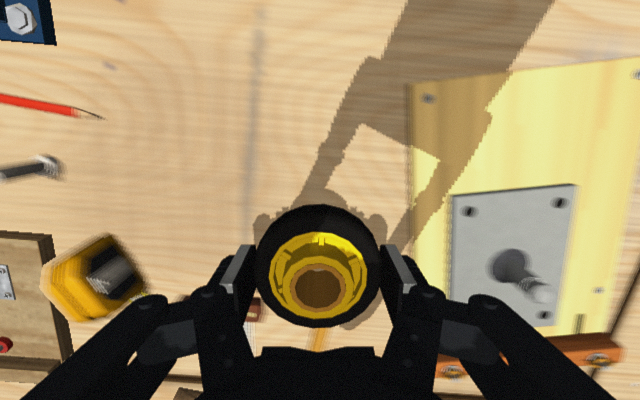

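drive_tool([
  [[2, 0.3, 4.5], [0, -2, 0]],
  [[4, 0.3, 9], [0, -4, 0]],
  [[6, 0.3, 13.5], [0, -5.5, 0]],
  [[7.2, 0.3, 16.8], [0, -5.5, 0]],
  [[7.2, 0.3, 16.8], [0, -5.5, 0]],
])

```text
time: 6.58
eef_pos: [0.5932, 0.0049, 0.1355]
tcp_rot: [-90.0, 0.0, 10.7]
contact_force: [0.2, 0.2, -1.3]
grip_width: 0.712
```

drive_tool([
  [[0, 0, 0], [0, 0, 0]],
  [[0, 0, 0], [0, 0, 0]],
])

```text
time: 6.82
eef_pos: [0.5928, 0.0015, 0.1355]
tcp_rot: [-90.0, 0.0, 10.4]
contact_force: [-0.8, -0.2, -1.6]
grip_width: 0.71
```

Run:
```python
from h import *
f=grab('wrist','w7.png'); o=sensors.get_obs()
P=cloud(f); t=o['eef_pos']; print(t,o['tcp_rot'],o['grip_width'])
R=Ro.from_euler('xyz',o['tcp_rot'],degrees=True)
q=R.inv().apply((P-t).reshape(-1,3)).reshape(P.shape)*1000
u,v=np.meshgrid(np.arange(640),np.arange(400))
reg=(u>262)&(u<376)&(v>200)&(v<330)
for a,b,n in ((-33,-26,'hub'),(-21,-16,'tyre')):
    s=q[reg&(q[...,1]>a)&(q[...,1]<b)]; print(n,len(s),s.mean(0),cv2.minEnclosingCircle(s[:,[0,2]].astype(np.float32)))
plan([.5943,.0125,.14],11)
```

```text
[0.59284333 0.00142625 0.13544447] [-9.00136730e+01  4.19214679e-03  1.04242398e+01] 0.7146591203387265
hub 2346 [ -0.2966786  -27.64807554   0.27964651] ((0.7433933615684509, 0.10392259806394577), 16.091693878173828)
tyre 6247 [ -4.0581092  -18.33151198   0.98515184] ((0.45273056626319885, 0.27449503540992737), 30.427021026611328)
pos [0.5928 0.0014 0.1354] rpy [-90.01   0.    10.42] total shift cm [ 0.34 -0.46  1.06] rotvec [ 0.01 -0.58 -0.  ] rows>=0.2 q [  -3.1    4.2   81.3   -0.    94.5 -103.6] F [-0.1  0.1 -0.1]
```

View pics/w7.png

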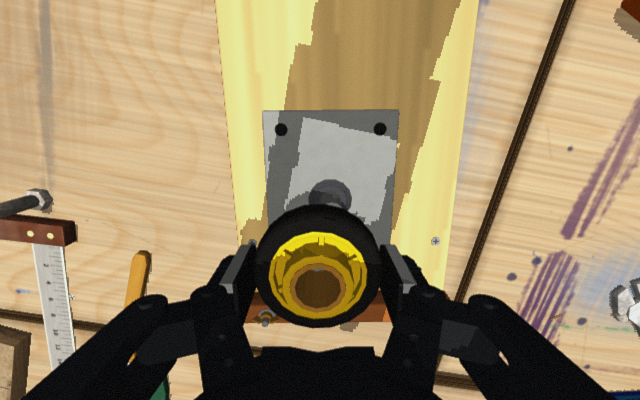

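drive_tool([
  [[0.28, 0.5, 1.04], [0, -0.6, 0]],
  [[0.28, 2.5, 1.04], [0, -0.6, 0]],
  [[0.28, 5, 1.04], [0, -0.6, 0]],
  [[0.28, 5, 1.04], [0, -0.6, 0]],
  [[0.28, 5, 1.04], [0, -0.6, 0]],
])

```text
time: 7.5
eef_pos: [0.5939, 0.0133, 0.0853]
tcp_rot: [-90.0, 0.0, 11.1]
contact_force: [0.1, -0.4, -1.3]
grip_width: 0.714
```

Run:
```python
from h import *
f=grab('wrist','w8.png'); o=sensors.get_obs()
P=cloud(f);h=P[...,2]
q=P[(abs(h-.025)<.004)&(abs(P[...,0]-.594)<.1)&(abs(P[...,1]-.012)<.08)]
print(cv2.minAreaRect((q[:,:2]*1000).astype(np.float32)), q.shape)
q2=P[(abs(h-.028)<.002)&(abs(P[...,0]-.59)<.02)&(abs(P[...,1]-.012)<.02)];print('collar',len(q2),q2.min(0),q2.max(0)) if len(q2) else 0
plan([.5937,.0122,.085],11)
```

```text
((604.821044921875, 16.2530517578125), (176.18031311035156, 113.27981567382812), 13.131499290466309) (19829, 3)
collar 627 [ 0.57001127 -0.00799873  0.02600048] [0.5923319  0.03194811 0.02974538]
pos [0.5943 0.0133 0.0861] rpy [-9.002e+01 -7.000e-02  1.112e+01] total shift cm [-0.08  0.11 -0.09] rotvec [0.02 0.12 0.07] rows>=0.0 q [  -2.     5.4   85.    -0.    89.5 -103.1] F [-0.4  0.4 -0.9]
```

View pics/w8.png

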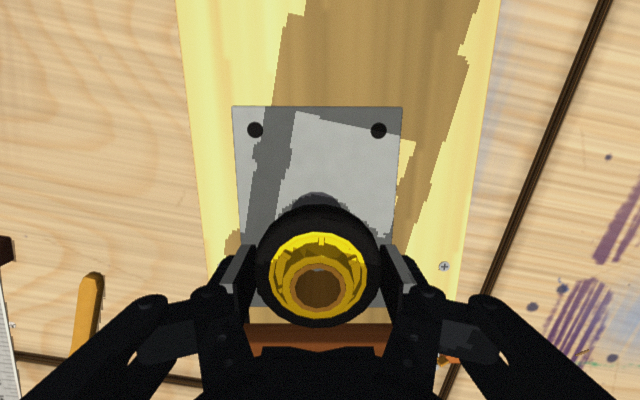

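Bore and collar line up in the picture (collar centre col 317, bore col 318). Lowering with force checks.

drive_tool([
  [[-0.07, 0.4, -0.09], [0, 0, 0]],
  [[-0.07, 0.8, -0.09], [0, 0, 0]],
  [[-0.07, 1.2, -0.09], [0, 0, 0]],
  [[-0.07, 1.6, -0.09], [0, 0, 0]],
  [[-0.07, 1.6, -0.09], [0, 0, 0]],
])

```text
time: 8.18
eef_pos: [0.593, 0.0123, 0.0686]
tcp_rot: [-90.0, 0.1, 11.1]
contact_force: [-0.4, -0.9, -1.4]
grip_width: 0.71
```

drive_tool([
  [[0, 0.6, 0], [0, 0, 0]],
  [[0, 1.3, 0], [0, 0, 0]],
  [[0, 2, 0], [0, 0, 0]],
  [[0, 2.6, 0], [0, 0, 0]],
  [[0, 2.9, 0], [0, 0, 0]],
])

```text
time: 8.8
eef_pos: [0.5931, 0.0123, 0.0395]
tcp_rot: [-90.0, 0.0, 11.1]
contact_force: [-0.6, 0.7, -0.4]
grip_width: 0.71
```

drive_tool([
  [[0, 0.2, 0], [0, 0, 0]],
  [[0, 0.4, 0], [0, 0, 0]],
  [[0, 0.6, 0], [0, 0, 0]],
  [[0, 0.6, 0], [0, 0, 0]],
])

```text
time: 9.3
eef_pos: [0.5933, 0.0123, 0.0342]
tcp_rot: [-90.0, 0.0, 11.1]
contact_force: [0.1, 0.1, -1.6]
grip_width: 0.712
```

drive_tool([
  [[0, 0.1, 0], [0, 0, 0]],
  [[0, 0.17, 0], [0, 0, 0]],
  [[0, 0.17, 0], [0, 0, 0]],
])

```text
time: 9.68
eef_pos: [0.5935, 0.0123, 0.0328]
tcp_rot: [-90.0, -0.0, 11.1]
contact_force: [-0.6, 0.3, -0.0]
grip_width: 0.713
```

drive_tool([
  [[0, 0, 0], [0, 0, 0]],
  [[0, 0, 0], [0, 0, 0]],
  [[0, 0, 0], [0, 0, 0]],
  [[0, 0, 0], [0, 0, 0]],
], hand=1)

```text
time: 10.18
eef_pos: [0.5934, 0.0123, 0.0326]
tcp_rot: [-90.0, -0.0, 11.1]
contact_force: [-0.1, 0.5, 0.4]
grip_width: 1.001
```

```bash
python3 -c "
from h import *
grab('wrist','w9.png')
plan([.59,.02,.09],11)"
```

```text
pos [0.5934 0.0123 0.0326] rpy [-90.    -0.    11.12] total shift cm [-0.18 -5.74  0.82] rotvec [0.   0.12 0.  ] rows>=0.9 q [  -2.1    7.2   88.6   -0.    84.1 -103.2] F [ 0.3 -0.3  0.2]
```

View pics/w9.png

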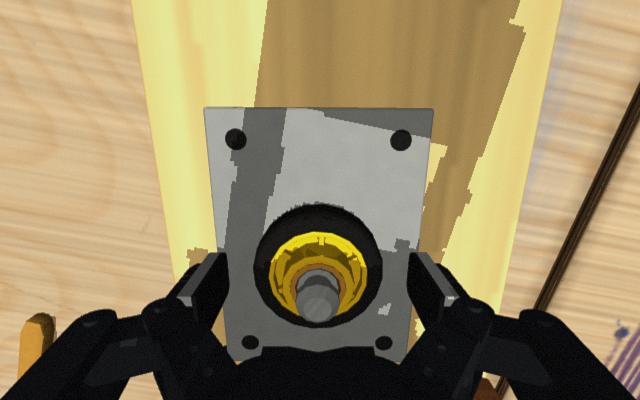

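Wheel is threaded on the axle (318,295), seated height to be checked from depth after lifting. Lifting and heading to the clip.

drive_tool([
  [[0, -2, 0], [0, 0, 0]],
  [[0, -6, 0], [0, 0, 0]],
  [[-5, -10, 0], [0, 0, 0]],
  [[-10, -12, 0], [0, 0, 0]],
  [[-12, -14, 2], [0, 0, 0]],
])

```text
time: 10.85
eef_pos: [0.4704, 0.0079, 0.1756]
tcp_rot: [-90.1, -0.2, 11.0]
contact_force: [0.2, -0.9, 0.1]
grip_width: 1.001
```

drive_tool([
  [[0, 0, 0], [0, 0, 0]],
  [[0, 0, 0], [0, 0, 0]],
])

```text
time: 11.1
eef_pos: [0.4722, 0.0087, 0.1732]
tcp_rot: [-90.0, -0.1, 11.1]
contact_force: [-0.6, -0.3, 0.2]
grip_width: 1.001
```

Run:
```python
from h import *
f=grab('wrist','w10.png'); P=cloud(f);h=P[...,2]
m=(abs(P[...,0]-.5943)<.035)&(abs(P[...,1]-.0125)<.035)
for a,b,n in ((.065,.08,'axle'),(.056,.064,'hub'),(.047,.054,'tyre')):
    q=P[m&(h>a)&(h<b)]; print(n,len(q),np.median(q,0),cv2.minEnclosingCircle((q[:,:2]*1000).astype(np.float32)))
q=P[(abs(h-.025)<.004)&(abs(P[...,0]-.594)<.1)&(abs(P[...,1]-.012)<.08)]
print('plate mid z',np.median(q,0))
plan([.43,.33,.20],0)
```

```text
axle 274 [0.59103781 0.01226598 0.07307574] ((593.581787109375, 12.325072288513184), 9.074187278747559)
hub 486 [0.58786697 0.0114209  0.06007253] ((593.6051025390625, 12.858901977539062), 15.931090354919434)
tyre 1498 [0.58354115 0.01088771 0.05090217] ((593.3622436523438, 12.622364044189453), 30.594362258911133)
plate mid z [0.56928608 0.00936443 0.02558546]
pos [0.4721 0.0086 0.1723] rpy [-9.001e+01  2.000e-02  1.112e+01] total shift cm [ 2.07 -2.77 32.35] rotvec [ 1.000e-02  1.112e+01 -2.000e-02] rows>=5.2 q [  -3.1  -14.9   95.5   -0.    99.4 -104.2] F [ 0.6  0.3 -0. ]
```

View pics/w10.png

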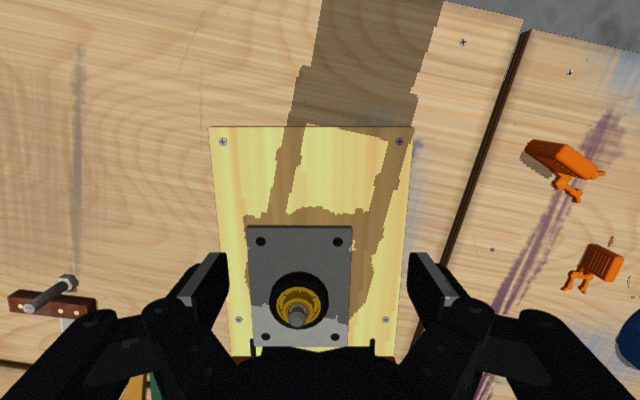

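Seated: hub top 60.1 mm, tyre top 50.9 mm (expected 60/51); axle at (0.5936, 0.0124). On to the clip.

drive_tool([
  [[0.4, -1, 6], [0, 2.2, 0]],
  [[0.8, -2, 12], [0, 4.4, 0]],
  [[1.2, -2.8, 18], [0, 6.6, 0]],
  [[1.6, -2.8, 24], [0, 8.8, 0]],
  [[2, -2.8, 29], [0, 11, 0]],
])

```text
time: 11.78
eef_pos: [0.4352, 0.2994, 0.1993]
tcp_rot: [-90.1, 0.1, 0.1]
contact_force: [0.8, -0.5, -0.2]
grip_width: 1.001
```

drive_tool([
  [[0, 0, 3.2], [0, 0, 0]],
  [[0, 0, 3.2], [0, 0, 0]],
  [[0, 0, 3.2], [0, 0, 0]],
])

```text
time: 12.15
eef_pos: [0.4357, 0.3286, 0.1995]
tcp_rot: [-90.1, 0.1, 0.1]
contact_force: [0.9, -0.0, 0.3]
grip_width: 1.001
```

Run:
```python
from h import *
f=grab('wrist','w11.png'); P=cloud(f);h=P[...,2]
hsv=cv2.cvtColor(f['color'],cv2.COLOR_BGR2HSV)
m=(cv2.inRange(hsv,(3,150,60),(16,255,255))>0)&(abs(P[...,0]-.515)<.06)&(abs(P[...,1]-.33)<.03)
q=P[m];print(np.percentile(q,1,0),np.percentile(q,99,0))
k=q[(h[m]>.030)&(h[m]<.042)]; print('fin top',len(k),k.mean(0),cv2.minAreaRect((k[:,:2]*1000).astype(np.float32)))
k=q[(h[m]>.002)&(h[m]<.009)&(q[:,0]>.518)]; print('jaws',len(k),np.percentile(k,1,0),np.percentile(k,99,0),k.mean(0))
v,u=np.where(m);cv2.imwrite('pics/w11c.png',cv2.resize(f['color'][v.min()-10:v.max()+10,u.min()-15:u.max()+15],None,fx=6,fy=6,interpolation=cv2.INTER_CUBIC)); print(u.min(),v.min())
mt=(P[...,1]>.345)&(P[...,1]<.42)&(h>.03)&(h<.042)&(abs(P[...,0]-.5)<.08); print('tape min y near',P[mt][:,1].min() if mt.any() else None)
plan([.43,.33,.20],0)
```

```text
[0.48406027 0.31706404 0.00068152] [0.54621761 0.3427576  0.0359162 ]
fin top 256 [0.49783898 0.3284552  0.03411499] ((498.7795715332031, 328.0377197265625), (30.04083251953125, 11.047661781311035), 0.26453033089637756)
jaws 191 [0.51956059 0.31700258 0.0030147 ] [0.54620397 0.34290476 0.00705053] [0.53203032 0.33019786 0.00543847]
308 215
tape min y near 0.4133888745449325
pos [0.4358 0.3283 0.1999] rpy [-9.007e+01  5.000e-02  6.000e-02] total shift cm [-0.58 -0.01  0.17] rotvec [ 0.07  0.06 -0.05] rows>=0.1 q [ 33.4  -3.3  82.3  -0.  101.1 -56.6] F [-0.9 -0.4  0.2]
```

View pics/w11c.png

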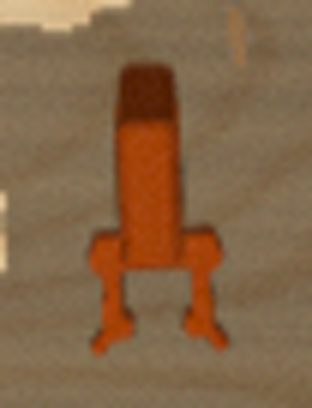

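View pics/w11.png

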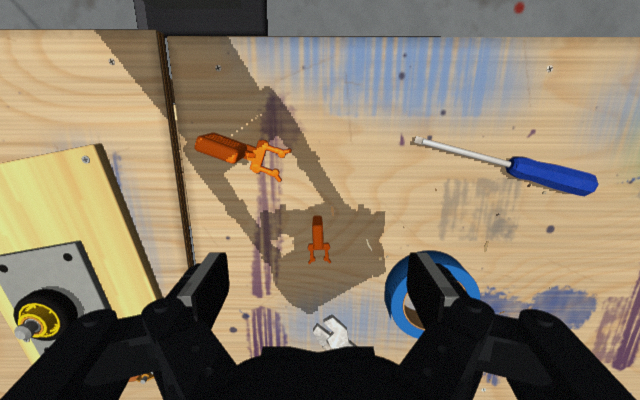

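Clip upright and clear: fin top 30.0 × 11.0 mm centred at (0.4988, 0.3283), 34 mm high, clip yaw about +2.5°. Descending with the gripper open.

drive_tool([
  [[3.5, 3, 0], [0, -1.5, 0]],
  [[6.3, 8, 0], [0, -2.5, 0]],
  [[6.3, 13, 0], [0, -2.5, 0]],
  [[6.3, 16, 0], [0, -2.5, 0]],
  [[6.3, 17, 0], [0, -2.5, 0]],
])

```text
time: 12.82
eef_pos: [0.4977, 0.3273, 0.028]
tcp_rot: [-90.1, 0.2, 2.5]
contact_force: [0.4, 0.3, -0.3]
grip_width: 1.004
```

drive_tool([
  [[0, 0.6, 0], [0, 0, 0]],
  [[0, 0.6, 0], [0, 0, 0]],
  [[0, 0.6, 0], [0, 0, 0]],
])

```text
time: 13.2
eef_pos: [0.4992, 0.3298, 0.0263]
tcp_rot: [-89.9, -0.1, 2.6]
contact_force: [0.8, -0.4, -0.6]
grip_width: 1.0
```

```bash
python3 -c "
from h import *
grab('wrist','w12.png')
plan([.4988,.3284,.009],2.5)"
```

```text
pos [0.4991 0.3298 0.0262] rpy [-89.94  -0.13   2.62] total shift cm [-0.04  1.72 -0.14] rotvec [-0.06  0.12  0.13] rows>=0.3 q [ 30.2   8.1  88.4  -0.   83.4 -62.4] F [ 0.2 -0.2 -1.2]
```

View pics/w12.png

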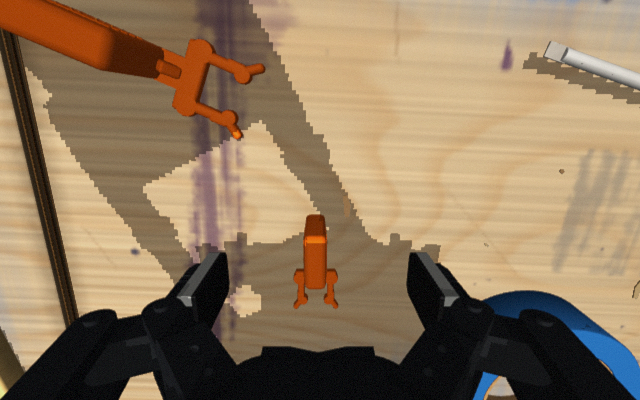

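Clip centred between pads (316,255), jaws straight. Lower, then close.

drive_tool([
  [[-0.04, 0.8, -0.14], [0, 0, 0]],
  [[-0.04, 1.6, -0.14], [0, 0, 0]],
  [[-0.04, 1.6, -0.14], [0, 0, 0]],
])

```text
time: 13.62
eef_pos: [0.4973, 0.3274, 0.007]
tcp_rot: [-90.1, 0.1, 2.6]
contact_force: [0.9, -0.6, 0.1]
grip_width: 1.002
```

drive_tool([
  [[0, 0, 0], [0, 0, 0]],
  [[0, 0, 0], [0, 0, 0]],
  [[0, 0, 0], [0, 0, 0]],
  [[0, 0, 0], [0, 0, 0]],
  [[0, 0, 0], [0, 0, 0]],
], hand=-1, newtons=60)

```text
time: 14.25
eef_pos: [0.4982, 0.328, 0.0089]
tcp_rot: [-90.0, -0.0, 2.6]
contact_force: [0.0, 0.1, 3.4]
grip_width: 0.113
```

drive_tool([
  [[0, 0, 0], [0, 0, 0]],
  [[0, 0, 0], [0, 0, 0]],
])

```text
time: 14.5
eef_pos: [0.4983, 0.328, 0.0089]
tcp_rot: [-90.0, -0.0, 2.6]
contact_force: [0.6, 0.6, 2.3]
grip_width: 0.116
```

```bash
python3 -c "
from h import *
grab('wrist','w13.png')
print(sensors.get_obs()['grip_width'])
plan([.4988,.3284,.009],2.5)"
```

```text
0.11442687787941809
pos [0.4983 0.328  0.0089] rpy [-8.999e+01 -3.000e-02  2.620e+00] total shift cm [ 0.05 -0.01  0.04] rotvec [-0.01  0.12  0.03] rows>=0.0 q [ 30.1   8.7  89.5  -0.   81.7 -62.5] F [-0.2  0.2  1.6]
```

View pics/w13.png

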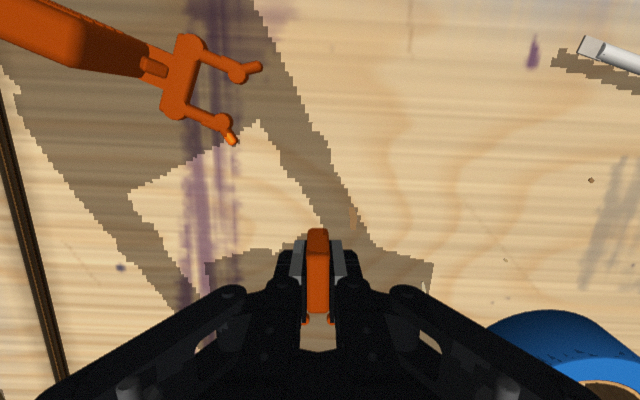

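Fin held (9.7 mm reading, same −1.3 mm bias as on the wheel), TCP z 8.9 mm with the clip flat on the bench. Lifting and carrying.

drive_tool([
  [[0, -2, 0], [0, 0, 0]],
  [[0, -6, 0], [0, 0, 0]],
  [[0, -10, -2], [0, 0, 0]],
  [[0, -12, -6], [0, -2, 0]],
  [[0, -13, -12], [0, -4, 0]],
])

```text
time: 15.18
eef_pos: [0.504, 0.208, 0.1418]
tcp_rot: [-89.9, -0.2, 6.8]
contact_force: [0.4, -0.6, -0.1]
grip_width: 0.114
```

```bash
python3 -c "
from h import *
print(sensors.get_obs()['grip_width'])
plan([.5224,-.0014,.12],11)"
```

```text
0.11443360240823335
pos [0.504  0.208  0.1418] rpy [-89.95  -0.22   6.82] total shift cm [ -0.67   2.15 -21.01] rotvec [-0.05 -4.18  0.22] rows>=3.4 q [ 18.8  -3.4  88.3   0.   94.9 -78. ] F [ 0.4 -0.6 -0.1]
```

drive_tool([
  [[-0.2, 0.4, -5], [0, -1, 0]],
  [[-0.4, 0.8, -10], [0, -2, 0]],
  [[-0.5, 1.2, -15], [0, -3, 0]],
  [[-0.67, 1.6, -20], [0, -4.2, 0]],
  [[-0.67, 1.6, -20.6], [0, -4.2, 0]],
])

```text
time: 15.8
eef_pos: [0.5205, -0.0002, 0.1233]
tcp_rot: [-90.0, -0.0, 10.6]
contact_force: [-0.1, 0.3, -0.6]
grip_width: 0.12
```

drive_tool([
  [[0, 0, 0], [0, 0, 0]],
  [[0, 0, 0], [0, 0, 0]],
])

```text
time: 16.05
eef_pos: [0.5207, 0.0039, 0.1231]
tcp_rot: [-90.0, -0.0, 10.9]
contact_force: [-0.3, 0.4, -0.6]
grip_width: 0.118
```

```bash
python3 -c "
from h import *
f=grab('wrist','w14.png');grab('scene','s14.png')
cv2.imwrite('pics/s14c.png',cv2.resize(f['color']*0+f['color'],None,fx=1,fy=1))
s=load('scene');u,v=proj(s,[.5936,.0124,.06]).astype(int);print(u,v)
cv2.imwrite('pics/s14c.png',cv2.resize(s['color'][v-60:v+60,u-60:u+80],None,fx=5,fy=5,interpolation=cv2.INTER_CUBIC))
plan([.5224,-.0014,.0697],11)"
```

```text
315 199
pos [0.5207 0.0039 0.1228] rpy [-8.999e+01 -2.000e-02  1.092e+01] total shift cm [ 0.07  5.31 -0.55] rotvec [-0.01 -0.08  0.02] rows>=0.9 q [  -3.3   -6.7   93.4    0.    93.4 -104.2] F [-0.1 -0.  -1.4]
```

View pics/w14.png

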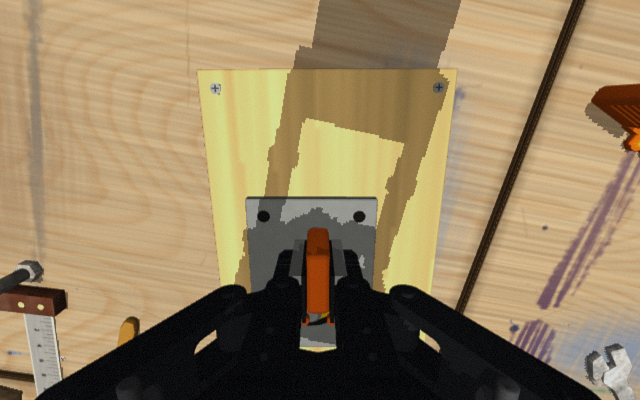

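View pics/s14c.png

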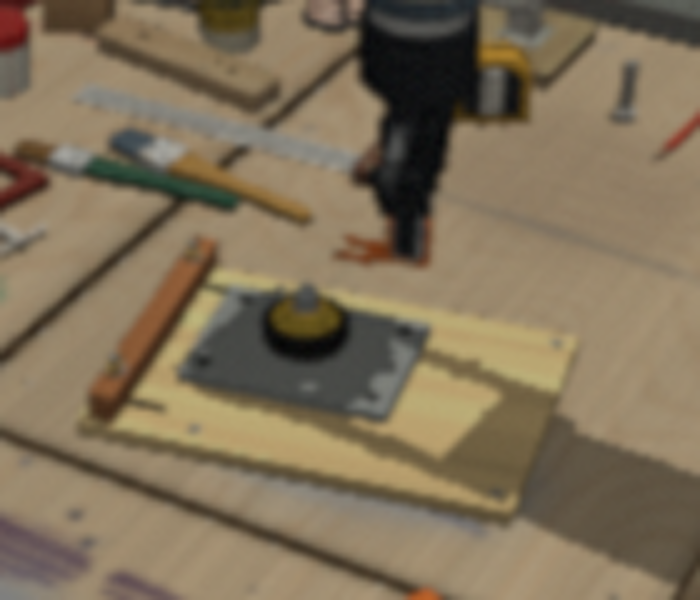

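Scene shows the clip level in the fingers, jaws facing the axle. Lower to just above insertion height.

drive_tool([
  [[0.05, 2, -0.55], [0, 0, 0]],
  [[0.05, 4, -0.55], [0, 0, 0]],
  [[0.05, 5.2, -0.55], [0, 0, 0]],
  [[0.05, 5.2, -0.55], [0, 0, 0]],
  [[0.05, 5.2, -0.55], [0, 0, 0]],
])

```text
time: 16.77
eef_pos: [0.5224, -0.0027, 0.071]
tcp_rot: [-90.0, -0.0, 10.8]
contact_force: [-0.1, -0.2, -0.1]
grip_width: 0.118
```

```bash
python3 -c "
from h import *
f=grab('scene');u,v=proj(f,[.58,.0124,.06]).astype(int)
cv2.imwrite('pics/s15c.png',cv2.resize(f['color'][v-30:v+30,u-35:u+45],None,fx=9,fy=9,interpolation=cv2.INTER_CUBIC))
plan([.5224,-.0014,.0697],11)"
```

```text
pos [ 0.5226 -0.0027  0.0714] rpy [-9.002e+01 -7.000e-02  1.081e+01] total shift cm [0.   0.17 0.13] rotvec [ 0.02 -0.19  0.07] rows>=0.0 q [  -4.    -5.2   97.2    0.    87.9 -104.8] F [ 0.4 -0.  -0.8]
```

View pics/s15c.png

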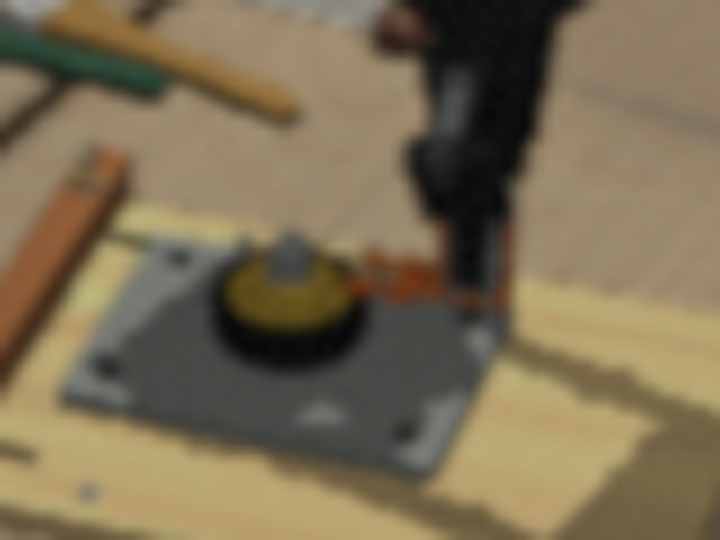

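drive_tool([
  [[0, 0.1, 0.13], [0, -0.2, 0]],
  [[0, 0.17, 0.13], [0, -0.2, 0]],
  [[0, 0.17, 0.13], [0, -0.2, 0]],
  [[0, 0.17, 0.13], [0, -0.2, 0]],
])

```text
time: 17.32
eef_pos: [0.5219, -0.0014, 0.069]
tcp_rot: [-90.0, -0.0, 11.0]
contact_force: [-0.6, -0.3, -1.0]
grip_width: 0.118
```

```bash
python3 -c "
from h import *
plan([.5224,-.0014,.0697],11)"
```

```text
pos [ 0.5219 -0.0014  0.069 ] rpy [-9.000e+01 -1.000e-02  1.102e+01] total shift cm [ 0.04 -0.07 -0.01] rotvec [0.   0.02 0.01] rows>=0.0 q [  -3.9   -5.2   97.4   -0.    87.8 -104.9] F [-0.6 -0.3 -1. ]
```

drive_tool([
  [[0, -0.06, 0], [0, 0, 0]],
  [[0.5, -0.06, 0], [0, 0, 0]],
  [[1.2, -0.06, 0], [0, 0, 0]],
  [[2, -0.06, 0], [0, 0, 0]],
  [[2, -0.06, 0], [0, 0, 0]],
])

```text
time: 17.95
eef_pos: [0.5421, 0.0026, 0.0693]
tcp_rot: [-90.0, 0.0, 11.0]
contact_force: [-0.4, -0.1, -0.6]
grip_width: 0.118
```

```bash
python3 -c "
from h import *
f=grab('wrist','w16.png')
f=grab('scene');u,v=proj(f,[.58,.0124,.06]).astype(int)
cv2.imwrite('pics/s16c.png',cv2.resize(f['color'][v-30:v+30,u-35:u+45],None,fx=9,fy=9,interpolation=cv2.INTER_CUBIC))
plan(np.array([.5936,.0124,.0697])-.0465*np.array([.9816,.1908,0]),11)"
```

```text
pos [0.5416 0.0025 0.0693] rpy [-8.999e+01  3.000e-02  1.102e+01] total shift cm [ 0.65 -0.04 -0.02] rotvec [-0.01  0.02 -0.03] rows>=0.1 q [  -3.3   -2.1   94.4   -0.    87.7 -104.4] F [-0.   0.1 -0.5]
```

View pics/s16c.png

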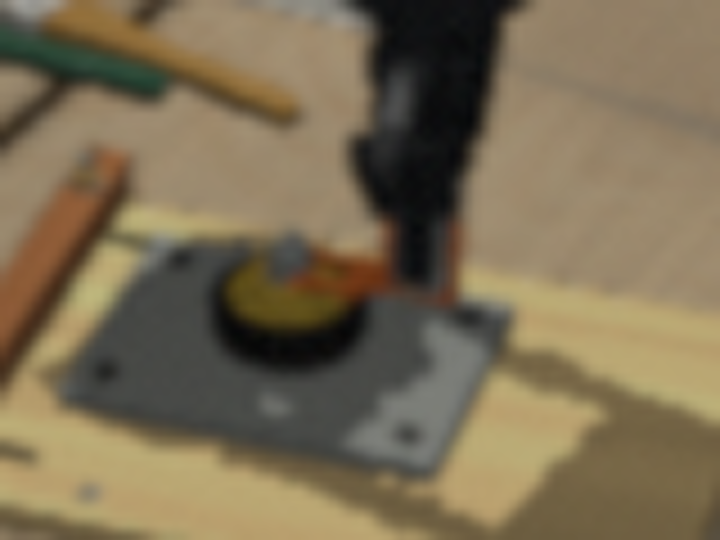

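View pics/w16.png

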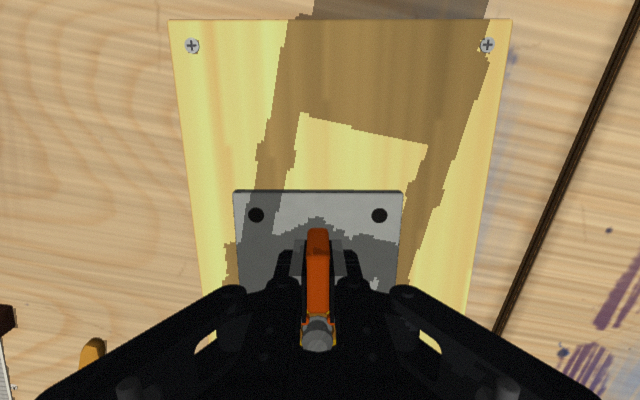

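Clip and axle line up (both col 318), clip above the hub, z error −0.3 mm. Advancing slowly.

drive_tool([
  [[0.2, -0.03, 0], [0, 0, 0]],
  [[0.4, -0.03, 0], [0, 0, 0]],
  [[0.6, -0.03, 0], [0, 0, 0]],
  [[0.7, -0.03, 0], [0, 0, 0]],
  [[0.7, -0.03, 0], [0, 0, 0]],
])

```text
time: 18.68
eef_pos: [0.5478, 0.0034, 0.0695]
tcp_rot: [-90.0, 0.1, 11.0]
contact_force: [-4.1, -2.4, 0.1]
grip_width: 0.117
```

drive_tool([
  [[0.1, 0, 0], [0, 0, 0]],
  [[0.2, 0, 0], [0, 0, 0]],
  [[0.3, 0, 0], [0, 0, 0]],
])

```text
time: 19.05
eef_pos: [0.5501, 0.0041, 0.0693]
tcp_rot: [-90.0, 0.2, 11.0]
contact_force: [-7.4, -2.1, 0.6]
grip_width: 0.116
```

drive_tool([
  [[0.1, 0, 0], [0, 0, 0]],
  [[0.2, 0, 0], [0, 0, 0]],
])

```text
time: 19.3
eef_pos: [0.5521, 0.0046, 0.0693]
tcp_rot: [-90.0, 0.2, 11.0]
contact_force: [-6.9, -2.4, 0.9]
grip_width: 0.118
```

drive_tool([
  [[0.1, 0, 0], [0, 0, 0]],
  [[0.2, 0, 0], [0, 0, 0]],
])

```text
time: 19.55
eef_pos: [0.554, 0.0051, 0.0693]
tcp_rot: [-90.0, 0.2, 11.0]
contact_force: [-6.6, -0.9, 1.7]
grip_width: 0.117
```

drive_tool([
  [[0.1, 0, 0], [0, 0, 0]],
  [[0.2, 0, 0], [0, 0, 0]],
  [[0.3, 0, 0], [0, 0, 0]],
  [[0.4, 0, 0], [0, 0, 0]],
])

```text
time: 20.05
eef_pos: [0.5579, 0.0059, 0.0693]
tcp_rot: [-90.0, 0.2, 11.0]
contact_force: [-6.2, -1.8, 1.3]
grip_width: 0.118
```

Steady ~7 N: the plate is sliding toward the fence (expected ~19 mm travel). Continuing.

drive_tool([
  [[0.1, 0, 0], [0, 0, 0]],
  [[0.2, 0, 0], [0, 0, 0]],
  [[0.3, 0, 0], [0, 0, 0]],
  [[0.4, 0, 0], [0, 0, 0]],
  [[0.5, 0, 0], [0, 0, 0]],
])

```text
time: 20.68
eef_pos: [0.5628, 0.0069, 0.0693]
tcp_rot: [-90.0, 0.2, 11.0]
contact_force: [-6.4, -1.4, 1.5]
grip_width: 0.117
```

```bash
python3 -c "
from h import *
f=grab('wrist','w17.png')
f=grab('scene');u,v=proj(f,[.58,.0124,.06]).astype(int)
cv2.imwrite('pics/s17c.png',cv2.resize(f['color'][v-30:v+30,u-35:u+45],None,fx=9,fy=9,interpolation=cv2.INTER_CUBIC))
print(sensors.get_obs()['contact_force'])"
```

```text
[-6.34914648 -1.21934817  1.68802544]
```

View pics/s17c.png

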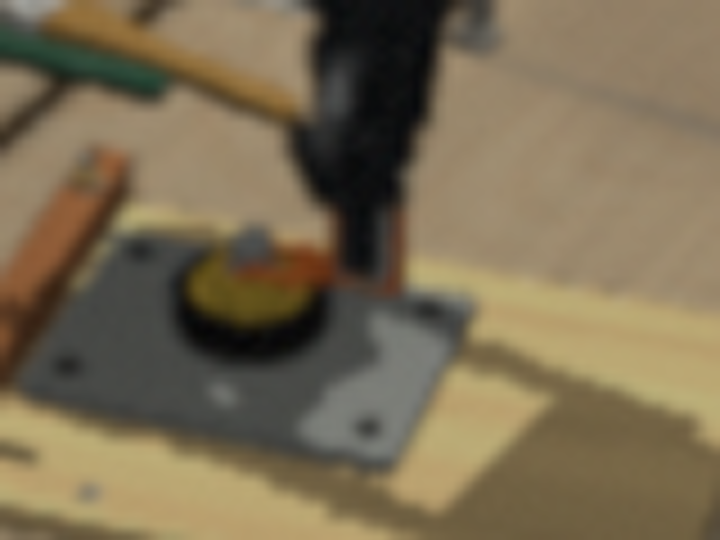

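View pics/w17.png

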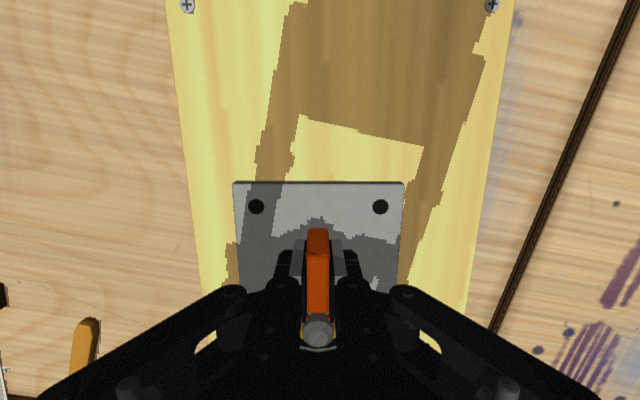

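The plate has slid squarely, nearly at the fence; axle still centred on the mouth (318,330). Fine steps.

drive_tool([
  [[0.1, 0, 0], [0, 0, 0]],
  [[0.2, 0, 0], [0, 0, 0]],
])

```text
time: 21.02
eef_pos: [0.5647, 0.0073, 0.0691]
tcp_rot: [-90.0, 0.2, 11.0]
contact_force: [-6.3, -1.7, 1.2]
grip_width: 0.115
```

drive_tool([
  [[0.1, 0, 0], [0, 0, 0]],
])

```text
time: 21.15
eef_pos: [0.5657, 0.0075, 0.0691]
tcp_rot: [-90.0, 0.2, 11.0]
contact_force: [-6.1, -2.4, 0.6]
grip_width: 0.119
```

drive_tool([
  [[0.1, 0, 0], [0, 0, 0]],
])

```text
time: 21.28
eef_pos: [0.5667, 0.0076, 0.0691]
tcp_rot: [-90.0, 0.2, 11.0]
contact_force: [-5.4, -0.6, 1.3]
grip_width: 0.119
```

drive_tool([
  [[0.1, 0, 0], [0, 0, 0]],
])

```text
time: 21.4
eef_pos: [0.5677, 0.0078, 0.0691]
tcp_rot: [-90.0, 0.2, 11.0]
contact_force: [-6.4, -1.4, -0.6]
grip_width: 0.114
```

drive_tool([
  [[0.1, 0, 0], [0, 0, 0]],
])

```text
time: 21.52
eef_pos: [0.5682, 0.0079, 0.0691]
tcp_rot: [-89.9, 0.3, 11.0]
contact_force: [-10.9, -1.6, 2.9]
grip_width: 0.113
```

drive_tool([
  [[0.1, 0, 0], [0, 0, 0]],
])

```text
time: 21.65
eef_pos: [0.5688, 0.008, 0.0692]
tcp_rot: [-90.0, 0.3, 11.0]
contact_force: [-11.8, -2.2, 3.5]
grip_width: 0.116
```

drive_tool([
  [[0.1, 0, 0], [0, 0, 0]],
])

```text
time: 21.78
eef_pos: [0.5697, 0.0082, 0.0692]
tcp_rot: [-90.0, 0.3, 11.0]
contact_force: [-11.0, -2.0, 2.4]
grip_width: 0.117
```

drive_tool([
  [[0.1, 0, 0], [0, 0, 0]],
])

```text
time: 21.9
eef_pos: [0.5711, 0.0085, 0.0692]
tcp_rot: [-90.0, 0.3, 11.0]
contact_force: [-7.1, -2.2, 0.6]
grip_width: 0.116
```

Fence reached at x≈0.568, peak ~12 N, jaws passing. Continue to the hard stop.

drive_tool([
  [[0.1, 0, 0], [0, 0, 0]],
])

```text
time: 22.02
eef_pos: [0.5717, 0.0086, 0.0691]
tcp_rot: [-89.9, 0.3, 11.0]
contact_force: [-12.9, -1.9, 3.2]
grip_width: 0.115
```

drive_tool([
  [[0.1, 0, 0], [0, 0, 0]],
])

```text
time: 22.15
eef_pos: [0.5734, 0.0089, 0.0691]
tcp_rot: [-90.0, 0.2, 11.0]
contact_force: [-3.4, -0.2, -1.0]
grip_width: 0.121
```

drive_tool([
  [[0.1, 0, 0], [0, 0, 0]],
])

```text
time: 22.28
eef_pos: [0.5763, 0.0095, 0.0696]
tcp_rot: [-90.0, -0.1, 11.0]
contact_force: [2.4, 1.1, -0.4]
grip_width: 0.117
```

drive_tool([
  [[0.1, 0, 0], [0, 0, 0]],
])

```text
time: 22.4
eef_pos: [0.5775, 0.0096, 0.0701]
tcp_rot: [-90.0, -0.1, 11.0]
contact_force: [-0.3, -0.1, 0.1]
grip_width: 0.117
```

drive_tool([
  [[0.1, 0, 0], [0, 0, 0]],
])

```text
time: 22.52
eef_pos: [0.5782, 0.0097, 0.0701]
tcp_rot: [-90.0, -0.0, 11.0]
contact_force: [-1.8, -0.3, 0.7]
grip_width: 0.115
```

Snapped through. Confirm the stop gently.

drive_tool([
  [[0.05, 0, 0], [0, 0, 0]],
])

```text
time: 22.65
eef_pos: [0.5783, 0.0096, 0.0699]
tcp_rot: [-90.0, 0.0, 11.0]
contact_force: [-2.3, -0.6, 1.4]
grip_width: 0.116
```

drive_tool([
  [[0.05, 0, 0], [0, 0, 0]],
])

```text
time: 22.78
eef_pos: [0.5784, 0.0096, 0.0697]
tcp_rot: [-90.0, 0.1, 11.0]
contact_force: [-4.3, -0.5, 0.8]
grip_width: 0.118
```

drive_tool([
  [[0.05, 0, 0], [0, 0, 0]],
])

```text
time: 22.9
eef_pos: [0.5785, 0.0096, 0.0697]
tcp_rot: [-90.0, 0.1, 11.0]
contact_force: [-6.8, -1.1, 2.6]
grip_width: 0.119
```

Hard stop felt (force rising without motion). Relieve, open and lift.

drive_tool([
  [[-0.13, 0, 0], [0, 0, 0]],
  [[-0.13, 0, 0], [0, 0, 0]],
])

```text
time: 23.15
eef_pos: [0.5782, 0.0096, 0.0697]
tcp_rot: [-90.0, -0.0, 11.0]
contact_force: [-1.1, 0.0, -0.8]
grip_width: 0.116
```

drive_tool([
  [[0, 0, 0], [0, 0, 0]],
  [[0, 0, 0], [0, 0, 0]],
  [[0, 0, 0], [0, 0, 0]],
], hand=0.2)

```text
time: 23.52
eef_pos: [0.5783, 0.0096, 0.07]
tcp_rot: [-90.0, -0.0, 11.0]
contact_force: [-0.6, 0.4, -0.4]
grip_width: 0.599
```

drive_tool([
  [[0, -0.5, 0], [0, 0, 0]],
  [[0, -3, 0], [0, 0, 0]],
  [[-2, -7, 0], [0, 0, 0]],
  [[-7, -11, 0], [0, 0, 0]],
  [[-12, -13, 0], [0, 0, 0]],
])

```text
time: 24.15
eef_pos: [0.4598, -0.0136, 0.2028]
tcp_rot: [-90.1, -0.2, 11.0]
contact_force: [-0.9, -0.5, 0.5]
grip_width: 0.601
```

drive_tool([
  [[0, 0, 0], [0, 0, 0]],
  [[0, 0, 0], [0, 0, 0]],
], hand=1)

```text
time: 24.4
eef_pos: [0.4605, -0.0134, 0.2001]
tcp_rot: [-90.0, -0.1, 11.0]
contact_force: [0.1, 0.7, -1.3]
grip_width: 0.985
```

Run:
```python
from h import *
f=grab('wrist','w20.png');P=cloud(f);h=P[...,2]
hsv=cv2.cvtColor(f['color'],cv2.COLOR_BGR2HSV)
cl=(cv2.inRange(hsv,(3,150,60),(16,255,255))>0)&(abs(P[...,0]-.59)<.06)&(abs(P[...,1]-.013)<.04)&(h>.05)
m=(abs(P[...,0]-.612)<.035)&(abs(P[...,1]-.016)<.035)
q=P[m&(h>.068)&(h<.08)&~cl];q=q[np.hypot(q[:,0]-.612,q[:,1]-.016)<.014]; print('axle',len(q),np.median(q[:,2]),cv2.minEnclosingCircle((q[:,:2]*1000).astype(np.float32)))
c=P[cl]; t=c[c[:,2]>.088];r=cv2.minAreaRect((t[:,:2]*1000).astype(np.float32)); print('fin',len(t),np.median(t[:,2]),r)
j=c[c[:,2]<.072]; print('jaws',len(j),np.percentile(j[:,2],[10,50,90]))
q=P[m&(h>.047)&(h<.054)];print('tyre',np.median(q[:,2]),cv2.minEnclosingCircle((q[:,:2]*1000).astype(np.float32)))
q=P[m&(h>.056)&(h<.062)&~cl];print('hub',len(q),np.median(q[:,2]))
u,v=proj(f,[.60,.014,.06]).astype(int)
print(u,v);cv2.imwrite('pics/w20c.png',cv2.resize(f['color'][max(0,v-60):v+60,u-70:u+70],None,fx=5,fy=5,interpolation=cv2.INTER_CUBIC))
f=grab('scene');u,v=proj(f,[.6,.0124,.06]).astype(int)
cv2.imwrite('pics/s20c.png',cv2.resize(f['color'][v-35:v+35,u-45:u+45],None,fx=8,fy=8,interpolation=cv2.INTER_CUBIC))
print(sensors.get_obs()['eef_pos'])
```

```text
axle 166 0.07389577223524837 ((613.7455444335938, 17.118680953979492), 8.972007751464844)
fin 328 0.09237957553118198 ((576.482421875, 9.300962448120117), (29.46887969970703, 10.809829711914062), 11.039011001586914)
jaws 253 [0.06308603 0.06600099 0.06796861]
tyre 0.050812189843891034 ((612.9968872070312, 16.911224365234375), 30.534555435180664)
hub 86 0.06001893900995468
317 312
[ 0.46054991 -0.01324878  0.1987528 ]
```

View pics/w20c.png

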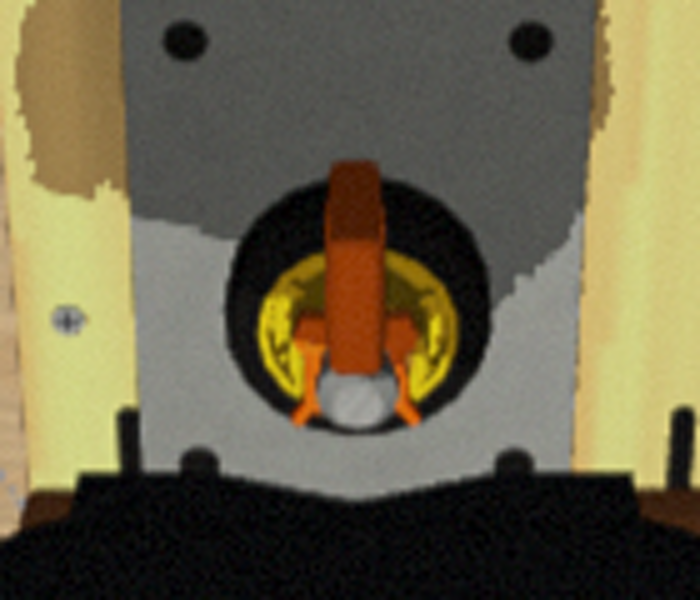

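View pics/s20c.png

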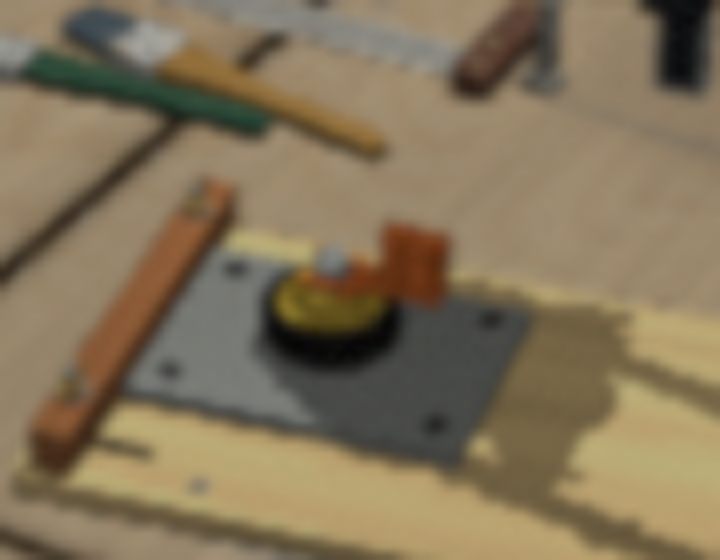

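Clip sits on the hub with both jaws symmetric round the axle (lips at (300,420) and (412,420) in the crop); plate against the fence. One last number check on lips and tilt, then hand in.

Run:
```python
from h import *
f=load('wrist');P=cloud(f);h=P[...,2]
hsv=cv2.cvtColor(f['color'],cv2.COLOR_BGR2HSV)
cl=(cv2.inRange(hsv,(3,150,60),(16,255,255))>0)&(abs(P[...,0]-.6)<.06)&(abs(P[...,1]-.013)<.04)&(h>.055)
u=np.array([np.cos(np.radians(11)),np.sin(np.radians(11))]);w=np.array([-u[1],u[0]])
q=P[cl]; a=(q[:,:2]-[.6133,.0168])@u*1000; b=(q[:,:2]-[.6133,.0168])@w*1000
j=(q[:,2]<.072)&(a>-14)
for s,n in ((b>0,'L'),(b<0,'R')):
    k=j&s; print(n,k.sum(),'ahead max',np.percentile(a[k],98).round(1),'lat extreme',np.percentile(abs(b[k]),98).round(1),'z',np.median(q[k,2]).round(4), 'lip z',np.median(q[k&(a>3),2]).round(4))
t=q[:,2]>.088; A=np.c_[a[t],np.ones(t.sum())]; print('fin top slope deg',np.degrees(np.arctan(np.linalg.lstsq(A,q[t,2]*1000,rcond=None)[0][0])))
```

```text
L 96 ahead max 11.2 lat extreme 13.4 z 0.0659 lip z 0.0668
R 93 ahead max 10.7 lat extreme 13.2 z 0.0661 lip z 0.0669
fin top slope deg 5.372070391769792
```

```bash
python3 -c "
from plant import job
print(job.job_done())"
```

```text
the job is handed in; nothing more can be done
None
```

I put the wheel on the axle, pushed the clip home into the groove, let go, and handed the job in at about 24.5 s. The hand-in gives no verdict.

- **Wheel:** it sits down on its collar. I measured the hub top at 60.0 mm and the tyre top at 50.8 mm above the bench; 60 and 51 mm were expected.
- **Pushing the clip:** I took the smaller of the two clips (about 63 × 26 × 34 mm). The plate slid about 20 mm against the fence at roughly 7 N. The jaws snapped through at about 13 N, then met a hard stop, and I stopped pushing there at about 7 N.
- **Clip after release:** both lips are about 11 mm ahead of the axle centre (12 mm expected) and ±13.3 mm to the sides (13.5 mm expected), so the jaws are shut and home.
- **One disagreement:** with the gripper off, the fin end sags about 3–5°. The fin top reads 92.4 mm where 94 mm or more was expected. I put this down to the fin overhanging the hub and the play in the groove; I did not tug the clip to test it.
- **Other tools:** I moved none of them on purpose and felt no contact with any, but I did not measure their positions again at the end.

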